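# Roll the long sleeve onto the marking line

### The arm

A 6-joint arm with a two-finger parallel gripper is mounted at the origin on the work surface. World frame = base frame: x ahead of the robot, y to its left, z up, the work surface at z = 0. Lengths are in mm, angles in rad, forces in N, time in s.
With the tool pointing down it reaches from about 350 to 725 mm from the base axis. Payload 6 kg.
Tool frame: the origin (TCP) lies at the centre of the arm's flange, where the gripper is bolted on; the fingertips stand 173 mm ahead of it and the grasp point (between the pads) lies 155 mm ahead of it; z points along the fingers, y is the direction in which the jaws open and shut (so a half turn about z gives the same grasp; the last joint's range is limited). The gripper opens to 85 mm and grips with 20 to 120 N. Pads are 22 mm wide; open, the fingers measure 114 mm over their backs; the gripper's body (76 mm by 85 mm) begins 54 mm behind the grasp point. The pads swing forward as they close: fully open they stand 13 mm farther back than shut.
Start: joints at [1.445, 0.04, 0.085, 0, -1.615, -0.334], TCP at [266.235, 537.692, 404.661] pointing down, gripper open.
Joint ranges: [-2.56, 2.56], [-1.29, 2.01], [-1.08, 1.49], [-3.29, 1.98], [-2.81, -0.18], [-2.99, 2.99]. Speed limits (rad/s): [2.57, 2.57, 3.01, 3.14, 3.14, 3.14].

### API

Orientations are given as a unit quaternion [w, x, y, z].
In Python, from bench import * gives the robot as it stands.
- The arm moves only by the tool apply_moves, never from a script. Its argument "rows" is a list of rows, each a list of 5 numbers: the shift along the tool's x, y, z in mm, then the turn about the tool's z in degrees, then the opening, from 0 (shut) to 1 (fully open). A call has exactly 10 rows; each row is the pose to reach, as a shift and turn from the pose commanded when the call began, along the tool's axes at that moment; what a row does not reach only later rows make up. A row lasts 1/8 s, in which the tool goes at most 62.5 mm and 10.7 degrees, less where a joint would pass 70% of its speed; a pose out of reach is approached as far as the arm can. A call with a gripper value outside its range is refused whole. The fingers move at their own pace and stop on an object; "squeeze" is the grip in N (left out, the last holds). Time passes only in rows, so rows that repeat a pose let the fingers close, or fill a call up. It gives the time, the measured TCP pose, the force and the opening at its end, in the units of the state.
- observe(): the state, without advancing time (a new reading comes with each control period).
- read_camera(name): name is "scene" or "top" or "wrist"; returns a dict with "img" (420x560x3 uint8, blue, green, red), "K" (3x3 intrinsics, pixels), "k1" (the pictures are not rectified: a ray, as slopes to the right and down, at radius r is drawn at 1 + k1 r^2 times it, then the intrinsics apply), "T" (4x4, takes a point from camera to world coordinates); the wrist camera has in their place "tool_from_camera" (4x4, takes a point from camera to tool coordinates, whose origin is the TCP and whose axes are the flange's). Camera axes: x right, y up, looking along -z (the intrinsics and any distortion apply to the point x, -y, -z); pixel columns grow to the right and rows downward; lengths in mm; the calibration is good to about 2 mm. A picture is of the moment at which its call begins: read the wrist's pose just before it. There is no depth.
- close_job(): hands the job in, once; it reports no verdict.
Trained networks look in a picture, given as the dict that the camera call returned (one of the last four; its "shot" number tells which), for a name from the list of things; names that differ only in an ending like _2 or _b are one class to them, and where a whole thing is asked for, a point or a joint stands for the part that bears it (a point fixed in the world has none). Each returns a list of dicts, best first, with "p" (0 to 1); they miss things now and then, are a little off and sometimes report something else, mostly with a low value. They report only what shows in the picture. A call takes as long as a camera call. They do not tell look-alikes from the thing itself.
- find_in(picture, label): "uv" ([column, row] in pixels, amid what is visible of it).
The state is a dict: "time": time; "qpos": joint angles; "qvel": joint speeds; "effort": joint torques, N m; "tcp_pos": TCP position; "tool_rot": TCP orientation; "force": force on the tool from outside, world axes, zero at the start; "moment": the same for the moment, N m; "gripper_width": finger opening in mm.
Only numpy, scipy, OpenCV 4.12 (cv2) and the standard library are available. Lean on these libraries where they do the work, as an engineer would, in place of code of your own. Each camera call takes 0.05 s, during which the arm holds its last target. There are 200 camera calls.

### The job

On the marking-out tray, roll the longer of the two lying steel sleeves onto the black line with your fingertips, pushing sideways on its upper half, until it lies still along the line, straight and centred over it, with its whole length between the line's ends. Roll it, never grip, lift or carry it, and leave the shorter sleeve and the other things on the bench where they are. Finish with the hand clear.

Things in the scene. Friction and masses are not known exactly. Their poses are not given: they have to be found in the camera images.
- line (a point): Middle of the black line, 220 x 3 mm, on the top face of the marking-out tray, a flat grey plate 240 x 380 mm, 10 mm thick, fixed to the bench. x runs along the line, y across it along the tray's long side, z up. Aluminium lips on the tray's short ends (182 to 190 mm from the line) stand 6 mm above the plate.
- long_sleeve_center (a point): Centre of the long steel sleeve (130 mm, diameter 36 mm, 0.39-0.8 kg), lying 80-115 mm to either side of the line, up to 3 degrees askew; 18 mm above the plate. x along the sleeve; y, z turn as it rolls. Slippery (friction 0.2). A fingertip moved level, its end 0-6 mm above mid-height, rolls it ahead, heading kept. It coasts 0-3 mm after a push at 20 mm/s, 30-40 mm at a mean 50 mm/s.
- short_sleeve_center (a point): Centre of the short steel sleeve, same make and diameter (36 mm) but 70 mm long, lying on the tray on the other side of the line from the long one, 80 to 115 mm from it. To be left alone. x runs along it, y and z turn with it.
- coupling: Brass pipe coupling standing on the bench just beyond the tray: 34 mm diameter foot, 45 mm tall, origin at the centre of its underside. To be left alone.
- jar: Clear jar with black cap standing on the bench just beyond the tray: 56 mm diameter, 75 mm tall, origin at the centre of its underside. To be left alone.
- meter: Yellow hand multimeter lying on the bench beside the tray: 150 x 80 x 34 mm (a dial reaches 43 mm), origin at the centre of its underside, x along its length. To be left alone.
Mind the look-alikes: they are no part of the job. What is shaped like the part that bears long_sleeve_center but blue or yellow is not meant.

How it is judged:
By the outcome, as a careful person would: the job done as asked, in the order asked, and still so for the second after the job is handed in, with the robot touching nothing.
It also fails if it takes over 38 s, if anything falls off the work surface, if the arm or the gripper's body presses on something with over 40 N, if the wrist force passes 120 N, or if a joint passes its speed limit or range.

## Working session

There is one attempt and no reset: what is moved stays moved. The work goes in short steps, Python scripts to look and compute and a tool call to move; the robot and the scene stay as the last step left them, time stands still between calls to the robot, and variables do not carry over. Pictures are saved under pics/ and viewed, about 8 in all and at most 12, crops included, and the job is handed in when it is done.

Besides the shell and the picture viewer there is one more tool, called after ">>>" in YAML: its name, and indented under it one key for each argument. apply_moves: Moves the arm, as the interface text tells. Its arguments: {"type":"object","properties":{"rows":{"type":"array"},"squeeze":{"type":"number"}},"required":["rows"]}

```bash
mkdir -p pics; ls
cat > h.py <<'E'
from bench import *
import numpy as np, cv2
def pix(P,c,T=None):
    T=c["T"] if T is None else T
    p=(np.linalg.inv(T)@np.append(P,1))[:3]; s=np.array([p[0]/-p[2],-p[1]/-p[2]]); s=s*(1+c["k1"]*(s@s))
    K=np.array(c["K"]); return K[:2,:2]@s+K[:2,2]
def world(uv,c,z,T=None):
    T=np.array(c["T"] if T is None else T);K=np.array(c["K"])
    d=np.linalg.solve(K[:2,:2],np.array(uv,float)-K[:2,2]); s=d.copy()
    for _ in range(30): s=d/(1+c["k1"]*(s@s))
    r=T[:3,:3]@np.array([s[0],-s[1],-1]); o=T[:3,3]
    return o+r*(z-o[2])/r[2]
E
python3 - <<'E'
from h import *
o=observe();print(o["time"],o["tcp_pos"],o["tool_rot"],o["gripper_width"],o["force"])
for n in ["top","scene"]:
    c=read_camera(n);cv2.imwrite(f"pics/{n}1.png",c["img"])
    print(n,np.array(c["T"]).round(2).tolist())
    for l in ["line","long_sleeve_center","short_sleeve_center","coupling","jar","meter"]:
        for f in find_in(c,l)[:3]: print(n,l,f, world(f["uv"],c,28 if "sleeve" in l else 10).round(0))
E
```

```text
pics
0.0 [266.16057968 537.69556161 403.66054715] [ 9.01369124e-04  9.73689374e-01 -2.27877530e-01 -1.46514534e-04] 85.43653600602795 [ 0.01238673 -0.62062176  0.04040599]
top [[-0.0, 0.98, -0.19, 325.67], [-1.0, -0.0, 0.01, -34.58], [0.01, 0.2, 0.98, 1217.57], [0.0, 0.0, 0.0, 1.0]]
top line {'uv': [277.8, 224.2], 'p': 0.72} [547. -58.  10.]
top long_sleeve_center {'uv': [388.6, 294.5], 'p': 0.88} [ 368. -327.   28.]
top long_sleeve_center {'uv': [307.2, 316.4], 'p': 0.8} [ 317. -127.   28.]
top long_sleeve_center {'uv': [196.7, 312.7], 'p': 0.76} [327. 140.  28.]
top short_sleeve_center {'uv': [247.7, 216.5], 'p': 0.6} [563.  18.  28.]
top coupling {'uv': [235.3, 158.4], 'p': 0.74} [721.  52.  10.]
top jar {'uv': [311.1, 151.2], 'p': 0.6} [ 740. -146.   10.]
top meter {'uv': [394.1, 217.7], 'p': 0.71} [ 563. -355.   10.]
top meter {'uv': [280.6, 227.8], 'p': 0.66} [538. -65.  10.]
scene [[-0.18, -0.53, 0.83, 1401.71], [0.98, -0.1, 0.15, 111.26], [0.01, 0.84, 0.54, 612.17], [0.0, 0.0, 0.0, 1.0]]
scene line {'uv': [273.9, 230.4], 'p': 0.72} [578. -44.  10.]
scene long_sleeve_center {'uv': [105.0, 264.4], 'p': 0.94} [ 767. -324.   28.]
scene long_sleeve_center {'uv': [221.4, 209.9], 'p': 0.83} [ 551. -163.   28.]
scene long_sleeve_center {'uv': [369.2, 174.5], 'p': 0.67} [334. 143.  28.]
scene short_sleeve_center {'uv': [307.5, 224.8], 'p': 0.93} [571.  25.  28.]
scene coupling {'uv': [308.8, 273.0], 'p': 0.82} [699.  45.  10.]
scene jar {'uv': [208.6, 262.7], 'p': 0.6} [ 705. -146.   10.]
scene jar {'uv': [272.0, 227.9], 'p': 0.53} [570. -49.  10.]
scene meter {'uv': [138.2, 210.7], 'p': 0.93} [ 562. -350.   10.]
scene meter {'uv': [305.0, 225.6], 'p': 0.48} [549.  17.  10.]
```

Run:
```python
import cv2
a=cv2.imread("pics/top1.png")[120:350,160:440];cv2.imwrite("pics/topc.png",cv2.resize(a,None,fx=2.6,fy=2.6,interpolation=cv2.INTER_CUBIC))
a=cv2.imread("pics/scene1.png")[140:300,60:400];cv2.imwrite("pics/scenec.png",cv2.resize(a,None,fx=2.3,fy=2.3,interpolation=cv2.INTER_CUBIC))
```

```text
(no output)
```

View pics/topc.png

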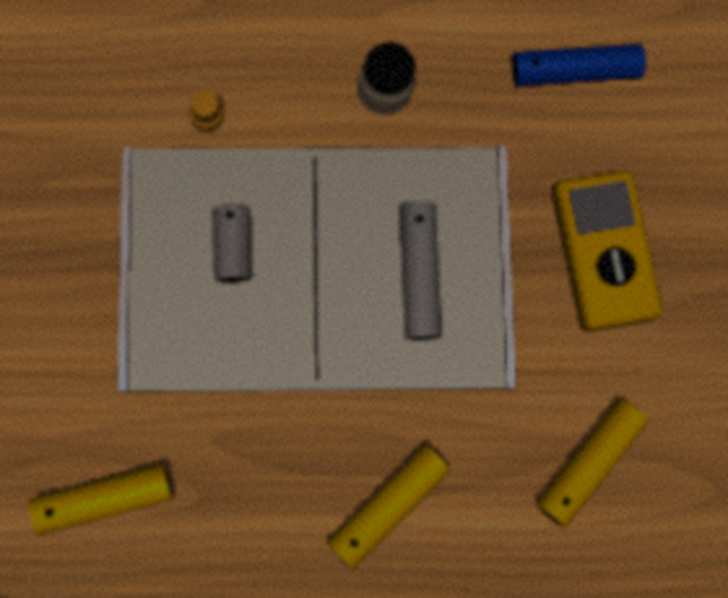

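View pics/scenec.png

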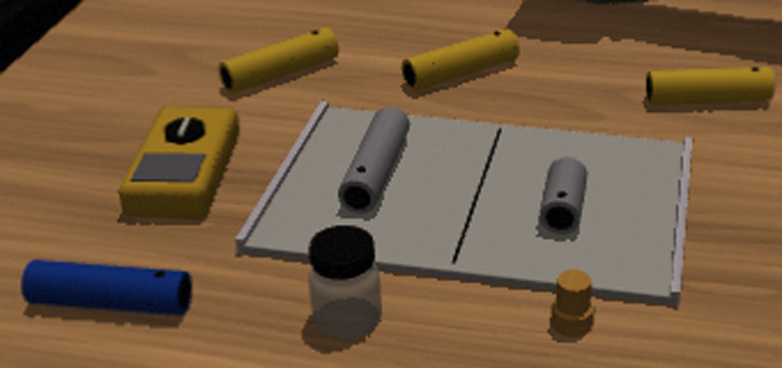

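The top view shows the grey long sleeve right of the line, in the crop from (418,203) to (423,338), with the line at column 316. The short sleeve is at left, and the blue and yellow tubes are decoys. In the scene view both grey sleeves are on the tray and nothing blocks the gap between the long sleeve and the right lip. I'll go above the tray with the jaws along the line.

>>> apply_moves:
  rows:
    - [46,40,0,6.4,1]
    - [92,80,0,12.8,1]
    - [138,120,0,19.2,1]
    - [184,160,0,25.6,1]
    - [230,200,0,32,1]
    - [276,240,0,38.4,1]
    - [322,280,0,44.8,1]
    - [368,320,0,51.2,1]
    - [414,360,0,57.6,1]
    - [460,400,0,63.7,1]

```text
time: 1.95
tcp_pos: [501.2, -27.0, 405.2]
tool_rot: [0.001, -0.706, 0.709, -0.0]
force: [0.7, 1.3, 0.1]
gripper_width: 85.9
```

```bash
cat >> h.py <<'E'
from scipy.spatial.transform import Rotation as R
def shot():
    o=observe();c=read_camera("wrist");q=np.array(o["tool_rot"])
    W=np.eye(4);W[:3,:3]=R.from_quat(q[[1,2,3,0]]).as_matrix();W[:3,3]=o["tcp_pos"]
    return o,c,W@np.array(c["tool_from_camera"]),W
E
python3 - <<'E'
from h import *
o,c,T,W=shot();print(o["time"],o["tcp_pos"],o["qpos"],W[:3,:3].round(3).tolist(),T.round(2).tolist())
cv2.imwrite("pics/w1.png",c["img"])
for l in ["line","long_sleeve_center","short_sleeve_center"]:
    for f in find_in(c,l)[:3]: print(l,f, world(f["uv"],c,28 if "sleeve" in l else 10,T).round(1))
E
```

```text
1.95 [501.20265075 -26.9700975  405.16772009] [ 3.48523298e-01 -2.23554664e-01 -1.60577773e-01  8.34999932e-05
 -1.63256419e+00 -3.52713093e-01] [[-0.004, -1.0, 0.001], [-1.0, 0.004, 0.0], [-0.0, -0.001, -1.0]] [[-1.0, -0.0, -0.0, 501.85], [0.0, -0.96, -0.27, -97.1], [-0.0, -0.27, 0.96, 373.95], [0.0, 0.0, 0.0, 1.0]]
line {'uv': [242.7, 148.4], 'p': 0.63} [545.4 -68.9  10. ]
long_sleeve_center {'uv': [238.1, 55.1], 'p': 0.87} [ 544.7 -163.8   28. ]
long_sleeve_center {'uv': [444.7, 89.2], 'p': 0.72} [ 330.  -131.3   28. ]
long_sleeve_center {'uv': [409.8, 266.2], 'p': 0.55} [345.6  70.8  28. ]
short_sleeve_center {'uv': [220.3, 223.6], 'p': 0.72} [572.4  15.4  28. ]
```

View pics/w1.png

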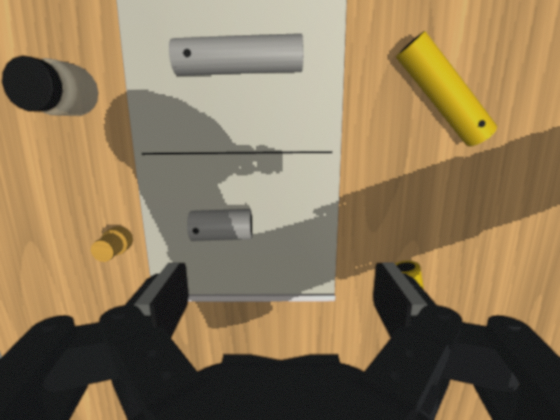

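The wrist view shows the line from (142,154) to (332,152). The long sleeve spans columns 170–303 and rows 34–76, and the short sleeve is at (220,225). I'll measure both edges next.

```bash
cat >> h.py <<'E'
def meas(c,T,cols_line,cols_sl,rl,rs):
    """sub-pixel line row (dark dip, band rl) and sleeve edge rows (band rs); world fit y=a+b(x-545)"""
    g=cv2.GaussianBlur(cv2.cvtColor(c["img"],cv2.COLOR_BGR2GRAY),(5,3),0).astype(float)
    L=[];S=[];D=[]
    for u in cols_line:
        b=g[rl[0]:rl[1],u]; w=np.clip(np.median(b)-b-15,0,None)
        if w.sum()>5: L.append(world((u,rl[0]+(w*np.arange(len(b))).sum()/w.sum()),c,10,T)[:2])
    for u in cols_sl:
        b=np.gradient(g[rs[0]:rs[1],u]); i,j=np.argmin(b),np.argmax(b)
        S.append(world((u,rs[0]+(i+j)/2),c,28,T)[:2]);D.append((i,j))
    def fit(P):
        P=np.array(P);k=np.ones(len(P),bool)
        for _ in range(4):
            f=np.polyfit(P[k,0]-545,P[k,1],1);r=P[:,1]-np.polyval(f,P[:,0]-545);k=abs(r)<max(1.5*r[k].std(),.4)
        return f.round(4),r[k].std().round(2),k.sum()
    return fit(L),fit(S),np.median(D,0)+rs[0]
E
python3 - <<'E'
from h import *
o,c,T,W=shot()
print(meas(c,T,range(148,328,3),range(178,298,3),(142,164),(22,90)))
for n,uv,z in [("lineL",(142,153.7),10),("lineR",(332,152),10),("slL",(170,56),28),("slR",(303,53),28),("short",(220,225),28),("lip",(270,300),16)]: print(n,world(uv,c,z,T).round(1))
print("plate top edge",world((118,2),c,10,T).round(1),world((346,2),c,10,T).round(1))
E
```

```text
((array([ 1.60000e-03, -6.44614e+01]), np.float64(0.11), np.int64(59)), (array([ 1.750000e-02, -1.643502e+02]), np.float64(0.21), np.int64(30)), array([34., 73.]))
lineL [661.1 -63.2  10. ]
lineR [442.5 -63.8  10. ]
slL [ 613.3 -163.    28. ]
slR [ 478.4 -164.5   28. ]
short [571.9  17.5  28. ]
lip [515.7 123.6  16. ]
plate top edge [ 669.4 -219.8   10. ] [ 433.5 -217.    10. ]
```

Run:
```python
from h import *
o,c,T,W=shot();print(o["gripper_width"],c["K"])
for z in (150,160,166,173):
  print(z,[pix((W@np.array([x,y,z,1]))[:3],c,T).round(1).tolist() for x in(-11,11) for y in (-42.7,42.7)])
cv2.imwrite("pics/f.png",cv2.convertScaleAbs(cv2.resize(c["img"][250:350,120:440],None,fx=2.5,fy=2.5,interpolation=cv2.INTER_CUBIC),alpha=2))
```

```text
85.73788413201227 [[313.91700996   0.         280.2865344 ]
 [  0.         313.91700996 212.10341053]
 [  0.           0.           1.        ]]
150 [[185.1, 315.7], [379.8, 315.6], [180.4, 270.1], [384.7, 270.1]]
160 [[191.2, 303.1], [373.4, 303.1], [187.1, 260.1], [377.6, 260.0]]
166 [[194.5, 296.4], [369.9, 296.3], [190.8, 254.7], [373.8, 254.6]]
173 [[198.1, 289.1], [366.2, 289.0], [194.7, 248.9], [369.7, 248.8]]
```

View pics/f.png

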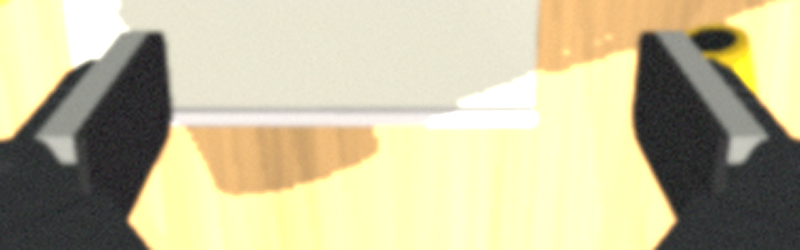

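Projecting the finger geometry puts the open fingertips about 160 mm ahead of the TCP. I'll go down behind the sleeve, then confirm the height with a gentle touch on the plate.

>>> apply_moves:
  rows:
    - [45,-12,10,0,1]
    - [90,-24,30,-0.1,1]
    - [135,-36,60,-0.2,1]
    - [170,-45,95,-0.3,1]
    - [185,-45,130,-0.3,1]
    - [185,-45,165,-0.3,1]
    - [185,-45,195,-0.3,1]
    - [185,-45,215,-0.3,1]
    - [185,-45,225,-0.3,1]
    - [185,-45,228,-0.3,1]

```text
time: 3.5
tcp_pos: [546.1, -209.5, 177.0]
tool_rot: [-0.0, 0.709, -0.705, 0.0]
force: [0.3, 0.6, -0.0]
gripper_width: 85.1
```

>>> apply_moves:
  rows:
    - [0,0,1,0,1]
    - [0,0,2,0,1]
    - [0,0,3,0,1]
    - [0,0,4,0,1]
    - [0,0,5,0,1]
    - [0,0,5,0,1]
    - [0,0,5,0,1]
    - [0,0,5,0,1]
    - [0,0,5,0,1]
    - [0,0,5,0,1]

```text
time: 4.75
tcp_pos: [545.8, -210.0, 171.7]
tool_rot: [0.0, 0.709, -0.706, 0.0]
force: [-0.3, -0.4, -0.8]
gripper_width: 85.5
```

>>> apply_moves:
  rows:
    - [0,0,0.5,0,1]
    - [0,0,1,0,1]
    - [0,0,1.5,0,1]
    - [0,0,2,0,1]
    - [0,0,2.5,0,1]
    - [0,0,2.5,0,1]
    - [0,0,2.5,0,1]
    - [0,0,2.5,0,1]
    - [0,0,2.5,0,1]
    - [0,0,2.5,0,1]

```text
time: 6.0
tcp_pos: [545.8, -209.9, 170.3]
tool_rot: [0.0, 0.709, -0.705, 0.0]
force: [-4.3, 1.9, 8.6]
gripper_width: 85.6
```

>>> apply_moves:
  rows:
    - [0,0,-7,0,1]
    - [0,0,-14,0,1]
    - [0,0,-21.5,0,1]
    - [0,0,-21.5,0,1]
    - [-3,0,-21.5,0,1]
    - [-6,0,-21.5,0,1]
    - [-9,0,-21.5,0,1]
    - [-9,0,-21.5,0,1]
    - [-9,0,-21.5,0,1]
    - [-9,0,-21.5,0,1]

```text
time: 7.25
tcp_pos: [545.8, -201.0, 190.7]
tool_rot: [0.0, 0.709, -0.706, 0.0]
force: [0.2, -0.0, -0.0]
gripper_width: 85.2
```

Run:
```python
from h import *
o,c,T,W=shot();print(o["time"],o["tcp_pos"],W[:3,1].round(4),o["force"])
cv2.imwrite("pics/w2.png",c["img"])
```

```text
7.25 [ 545.7751315  -200.98789095  190.72447271] [-1.     -0.0044  0.    ] [ 0.24943177 -0.03335441 -0.01050276]
```

View pics/w2.png

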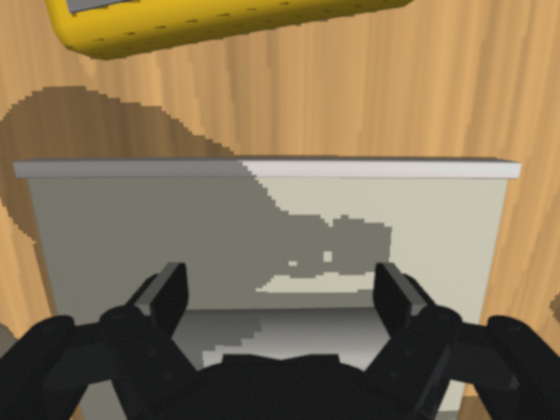

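The wrist camera looks back toward the lip: it shows both fingertips behind the sleeve's edge at row ~310, in the gap and clear of the lip. I'll push at about 19 mm/s.

>>> apply_moves:
  rows:
    - [-2,0,0,0.16,1]
    - [-4,0,0,0.16,1]
    - [-6,0,0,0.16,1]
    - [-8,0,0,0.16,1]
    - [-10,0,0,0.16,1]
    - [-12,0,0,0.16,1]
    - [-14,0,0,0.16,1]
    - [-16.4,0,0,0.16,1]
    - [-18.8,0,0,0.16,1]
    - [-21.2,0,0,0.16,1]

```text
time: 8.55
tcp_pos: [545.7, -179.6, 190.7]
tool_rot: [0.0, 0.708, -0.707, 0.0]
force: [0.4, -0.4, 0.6]
gripper_width: 85.1
```

>>> apply_moves:
  rows:
    - [-2.4,0,0,0,1]
    - [-4.8,0,0,0,1]
    - [-7.2,0,0,0,1]
    - [-9.6,0,0,0,1]
    - [-12,0,0,0,1]
    - [-14.4,0,0,0,1]
    - [-16.8,0,0,0,1]
    - [-19.2,0,0,0,1]
    - [-21.6,0,0,0,1]
    - [-24,0,0,0,1]

```text
time: 9.8
tcp_pos: [545.6, -155.6, 190.7]
tool_rot: [0.0, 0.708, -0.707, 0.0]
force: [-1.0, -0.8, 0.1]
gripper_width: 85.5
```

>>> apply_moves:
  rows:
    - [-2.4,0,0,0,1]
    - [-4.8,0,0,0,1]
    - [-7.2,0,0,0,1]
    - [-9.6,0,0,0,1]
    - [-12,0,0,0,1]
    - [-14.4,0,0,0,1]
    - [-16.8,0,0,0,1]
    - [-19.2,0,0,0,1]
    - [-21.6,0,0,0,1]
    - [-24,0,0,0,1]

```text
time: 11.05
tcp_pos: [545.6, -131.6, 190.7]
tool_rot: [0.0, 0.708, -0.707, 0.0]
force: [0.0, -0.5, -0.1]
gripper_width: 85.0
```

>>> apply_moves:
  rows:
    - [-2.4,0,0,0,1]
    - [-4.8,0,0,0,1]
    - [-7.2,0,0,0,1]
    - [-9.6,0,0,0,1]
    - [-12,0,0,0,1]
    - [-14,0,0,0,1]
    - [-15.5,0,0,0,1]
    - [-16.5,0,0,0,1]
    - [-17,0,0,0,1]
    - [-17,0,0,0,1]

```text
time: 12.3
tcp_pos: [545.6, -114.7, 190.7]
tool_rot: [0.0, 0.708, -0.707, 0.0]
force: [-0.1, 0.1, -0.3]
gripper_width: 85.4
```

>>> apply_moves:
  rows:
    - [5,0,0,0,1]
    - [10,0,0,0,1]
    - [10,0,-25,0,1]
    - [10,0,-70,0,1]
    - [-10,0,-115,0,1]
    - [-40,0,-155,0,1]
    - [-70,0,-185,0,1]
    - [-90,0,-200,0,1]
    - [-90,0,-200,0,1]
    - [-90,0,-200,0,1]

```text
time: 13.55
tcp_pos: [545.4, -25.0, 389.1]
tool_rot: [0.001, 0.708, -0.707, -0.001]
force: [0.1, 0.3, 0.3]
gripper_width: 85.3
```

Run:
```python
from h import *
o,c,T,W=shot();print(o["time"],o["tcp_pos"],W[:3,1].round(4))
cv2.imwrite("pics/w3.png",c["img"])
c2=read_camera("top");cv2.imwrite("pics/t3.png",c2["img"])
for l in ["line","long_sleeve_center"]:
    for f in find_in(c,l)[:2]: print(l,f, world(f["uv"],c,28 if "sleeve" in l else 10,T).round(1))
```

```text
13.55 [545.41334171 -25.02289356 389.11227162] [-1.     -0.0015  0.0024]
line {'uv': [276.2, 153.1], 'p': 0.94} [550.  -63.2  10. ]
long_sleeve_center {'uv': [494.4, 88.8], 'p': 0.8} [ 329.7 -130.5   28. ]
long_sleeve_center {'uv': [448.3, 286.1], 'p': 0.61} [345.2  90.5  28. ]
```

View pics/w3.png

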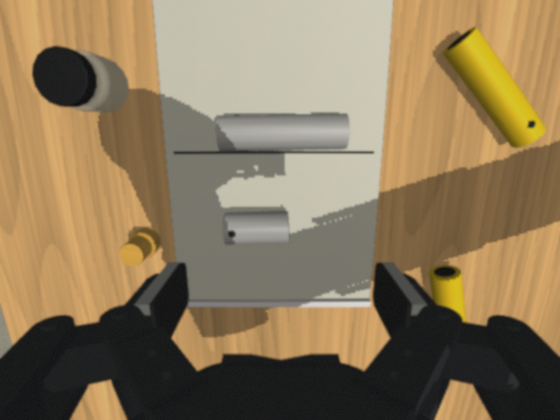

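The sleeve now lies at columns 216–349, rows 113–151, just short of the line (row 153). The line extends past both of its ends.

```bash
cat >> h.py <<'E'
def edges(c,T,cols,r0,r1,pol):
    """sub-pixel strongest edge row of polarity pol; fit tangent plane: axis y so that cylinder r=18 at z=28 touches ray"""
    g=cv2.GaussianBlur(cv2.cvtColor(c["img"],cv2.COLOR_BGR2GRAY),(7,3),0).astype(float); P=[];rr=[]
    o=T[:3,3]
    for u in cols:
        b=pol*np.gradient(g[r0:r1,u]); i=int(np.argmax(b[1:-1]))+1
        d=b[i-1]-2*b[i]+b[i+1]; v=r0+i+(0.5*(b[i-1]-b[i+1])/d if d else 0); rr.append(v)
        p=world((u,v),c,28,T); a=np.arctan2(p[1]-o[1],o[2]-28)  # ray angle in y-z
        P.append((p[0],p[1],18/np.cos(a)))
    P=np.array(P);k=np.ones(len(P),bool)
    for _ in range(5):
        f=np.polyfit(P[k,0]-545,P[k,1],1);r=P[:,1]-np.polyval(f,P[:,0]-545);k=abs(r)<max(1.5*r[k].std(),.3)
    return np.median(rr).round(1),f.round(4),r[k].std().round(2),k.sum(),P[:,2].mean().round(2)
E
python3 - <<'E'
from h import *
o,c,T,W=shot()
print("line",meas(c,T,list(range(177,213))+list(range(353,372)),range(225,340,4),(144,163),(100,145))[0])
print("up(y-)",edges(c,T,range(224,342,3),104,124,-1)); print("up+",edges(c,T,range(224,342,3),104,124,1))
print("low",edges(c,T,range(224,342,3),143,158,1),edges(c,T,range(224,342,3),143,158,-1))
g=cv2.cvtColor(c["img"],cv2.COLOR_BGR2GRAY)
for u in(240,265,310,335):print(u,g[106:120,u],g[144:160,u])
print([world((u,132),c,28,T).round(1)[0] for u in (216,349)],[world((u,153),c,10,T).round(1)[0] for u in (174,374)])
E
```

```text
line (array([ 2.20000e-03, -6.45247e+01]), np.float64(0.04), np.int64(55))
up(y-) (np.float64(113.8), array([ 2.300000e-03, -1.045556e+02]), np.float64(0.05), np.int64(28), np.float64(18.01))
up+ (np.float64(117.9), array([ 1.770000e-02, -1.005517e+02]), np.float64(0.14), np.int64(32), np.float64(18.0))
low (np.float64(153.8), array([ 1.30000e-03, -6.44952e+01]), np.float64(0.09), np.int64(40), np.float64(18.08)) (np.float64(150.0), array([-1.050e-02, -6.809e+01]), np.float64(0.14), np.int64(28), np.float64(18.06))
240 [192 193 194 192 193 193 191 178 143 112 105 112 120 129] [138 136 132 125 113  96  74  52  45  61  91 111 117 119 119 120]
265 [194 194 193 193 193 195 191 177 142 113 106 114 124 132] [139 136 130 122 112 102  85  62  47  64  92 111 117 119 118 118]
310 [196 196 197 196 195 190 176 157 129 111 113 121 127 131] [139 134 127 120 118 128 132 115  95 120 163 187 193 195 195 195]
335 [196 197 197 197 195 182 150 118 105 106 114 122 129 134] [140 134 126 119 124 145 154 129  97 120 163 187 196 196 196 195]
[np.float64(611.7), np.float64(475.3)] [np.float64(662.9), np.float64(442.5)]
```

Run:
```python
import cv2
a=cv2.imread("pics/w3.png")[95:170,170:380];cv2.imwrite("pics/z3.png",cv2.resize(a,None,fx=3.8,fy=3.8*1.8,interpolation=cv2.INTER_CUBIC))
```

```text
(no output)
```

View pics/z3.png

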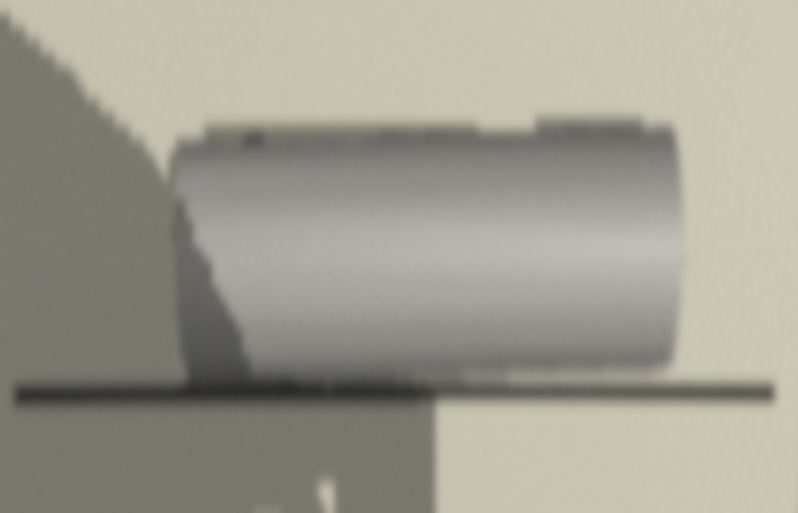

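The zoom shows the sleeve's edges partly masked by shadow strips. By its clean ends it is about 0.8–1° askew and 22 mm short of the line, so it kept its heading as stated. I'll go back behind it and push the remaining distance slowly.

>>> apply_moves:
  rows:
    - [40,0,20,0,1]
    - [80,0,50,0,1]
    - [100,0,90,0,1]
    - [100,0,130,0,1]
    - [100,0,165,0,1]
    - [100,0,190,0,1]
    - [100,0,200,0,1]
    - [97,0,200,0,1]
    - [94,0,200,0,1]
    - [91.5,0,200,0,1]

```text
time: 15.05
tcp_pos: [546.0, -115.9, 192.0]
tool_rot: [-0.001, 0.708, -0.706, 0.001]
force: [-0.6, 0.1, -0.7]
gripper_width: 85.4
```

>>> apply_moves:
  rows:
    - [-2,0,0,0,1]
    - [-4,0,0,0,1]
    - [-6,0,0,0,1]
    - [-8,0,0,0,1]
    - [-10,0,0,0,1]
    - [-12,0,0,0,1]
    - [-14,0,0,0,1]
    - [-16,0,0,0,1]
    - [-17,0,0,0,1]
    - [-17.7,0,0,0,1]

```text
time: 16.3
tcp_pos: [545.5, -98.5, 190.7]
tool_rot: [0.0, 0.708, -0.706, 0.0]
force: [0.8, -1.0, 0.3]
gripper_width: 84.9
```

>>> apply_moves:
  rows:
    - [-0.6,0,0,0,1]
    - [-1.2,0,0,0,1]
    - [-1.8,0,0,0,1]
    - [-2.4,0,0,0,1]
    - [-3,0,0,0,1]
    - [-3.6,0,0,0,1]
    - [-4.2,0,0,0,1]
    - [-4.7,0,0,0,1]
    - [-5.1,0,0,0,1]
    - [-5.3,0,0,0,1]

```text
time: 17.55
tcp_pos: [545.5, -93.2, 190.7]
tool_rot: [0.0, 0.708, -0.707, 0.0]
force: [0.1, 1.0, 0.8]
gripper_width: 85.3
```

>>> apply_moves:
  rows:
    - [2,0,0,0,1]
    - [8,0,0,0,1]
    - [12,0,-20,0,1]
    - [12,0,-65,0,1]
    - [-8,0,-110,0,1]
    - [-45,0,-150,0,1]
    - [-80,0,-180,0,1]
    - [-90,0,-198,0,1]
    - [-90,0,-200,0,1]
    - [-90,0,-200,0,1]

```text
time: 18.8
tcp_pos: [545.4, -4.0, 389.4]
tool_rot: [0.001, 0.707, -0.707, -0.001]
force: [1.1, 0.4, 0.2]
gripper_width: 85.6
```

Run:
```python
from h import *
o,c,T,W=shot();print(o["time"],o["tcp_pos"],W[:3,1].round(4))
cv2.imwrite("pics/w4.png",c["img"])
u,v=pix([550,-64.5,28],c,T);print(u,v);r=int(v)-37
cv2.imwrite("pics/z4.png",cv2.resize(c["img"][r:r+75,int(u)-105:int(u)+105],None,fx=3.8,fy=6.84,interpolation=cv2.INTER_CUBIC));print("crop origin",int(u)-105,r)
```

```text
18.8 [545.36487364  -3.97252861 389.39384912] [-1.0e+00 -9.0e-04  1.9e-03]
276.0530247589439 132.60916214822822
crop origin 171 95
```

View pics/z4.png

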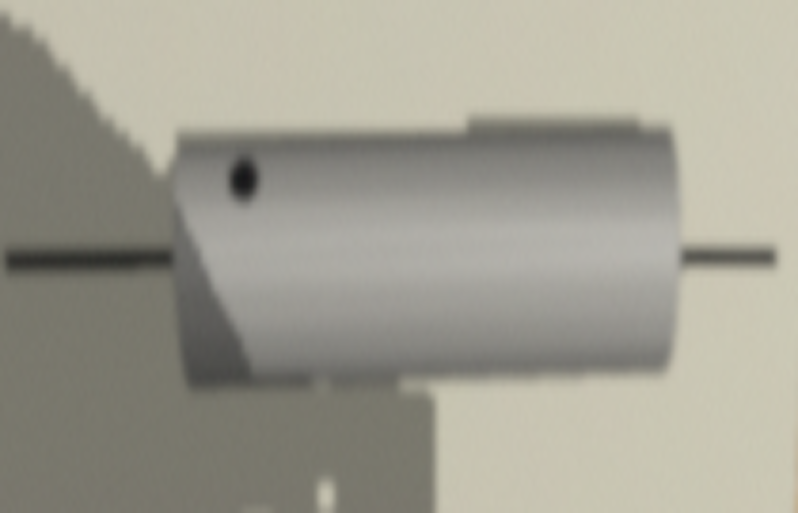

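The sleeve now lies over the line: the line sticks out at both ends, at crop rows 259 and 257, and the silhouette runs from about row 130 to 378. I'll measure the offset with the clean edge stretches only.

Run:
```python
from h import *
o,c,T,W=shot()
L=meas(c,T,list(range(175,212))+list(range(354,373)),[230],(122,144),(100,145))[0]
a=edges(c,T,list(range(222,290,2))+list(range(342,346)),107,122,-1); a2=edges(c,T,range(222,290,2),107,122,-1)
b=edges(c,T,range(290,344,2),142,156,1)
print("line",L);print(a,a[1][1]+a[4]);print(a2);print(b,b[1][1]-b[4])
for u in (172,351): print(world((171+ (u-171),133),c,28,T).round(1))
c2=read_camera("top");cv2.imwrite("pics/t4.png",c2["img"])
```

```text
line (array([ 2.40000e-03, -6.45462e+01]), np.float64(0.03), np.int64(56))
(np.float64(113.8), array([ 6.20000e-03, -8.33272e+01]), np.float64(0.1), np.int64(38), np.float64(18.01)) -65.3172
(np.float64(113.8), array([ 2.10000e-03, -8.32023e+01]), np.float64(0.03), np.int64(34), np.float64(18.01))
(np.float64(149.9), array([ 2.16000e-02, -4.65606e+01]), np.float64(0.08), np.int64(27), np.float64(18.06)) -64.6206
[656.6 -64.6  28. ]
[473.  -64.5  28. ]h.py:31: RankWarning: Polyfit may be poorly conditioned
  f=np.polyfit(P[k,0]-545,P[k,1],1);r=P[:,1]-np.polyval(f,P[:,0]-545);k=abs(r)<max(1.5*r[k].std(),.4)
h.py:31: RankWarning: Polyfit may be poorly conditioned
  f=np.polyfit(P[k,0]-545,P[k,1],1);r=P[:,1]-np.polyval(f,P[:,0]-545);k=abs(r)<max(1.5*r[k].std(),.4)
h.py:31: RankWarning: Polyfit may be poorly conditioned
  f=np.polyfit(P[k,0]-545,P[k,1],1);r=P[:,1]-np.polyval(f,P[:,0]-545);k=abs(r)<max(1.5*r[k].std(),.4)
h.py:31: RankWarning: Polyfit may be poorly conditioned
  f=np.polyfit(P[k,0]-545,P[k,1],1);r=P[:,1]-np.polyval(f,P[:,0]-545);k=abs(r)<max(1.5*r[k].std(),.4)
```

Run:
```python
from h import *
o,c,T,W=shot()
d=cv2.absdiff(cv2.GaussianBlur(c["img"],(5,5),0),cv2.GaussianBlur(cv2.imread("pics/w4.png"),(5,5),0));print(o["time"],"diff",d[95:260,160:390].max())
for f in find_in(c,"short_sleeve_center")[:2]: print(f,world(f["uv"],c,28,T).round(1))
c2=read_camera("scene")
for l in ["short_sleeve_center","coupling","jar","meter","long_sleeve_center"]: print(l,[(f["uv"],f["p"]) for f in find_in(c2,l)[:4]])
print(close_job())
```

```text
18.95 diff 26
{'uv': [253.8, 207.3], 'p': 0.82} [574.4  14.4  28. ]
{'uv': [78.3, 55.6], 'p': 0.17} [ 743.7 -139.8   28. ]
short_sleeve_center [([304.7, 226.8], 0.6)]
coupling [([309.2, 273.0], 0.74)]
jar [([208.8, 262.9], 0.71)]
meter [([137.6, 210.3], 0.92)]
long_sleeve_center [([371.3, 175.1], 0.9), ([106.7, 264.7], 0.83), ([267.8, 212.4], 0.76), ([260.4, 164.9], 0.64)]
the job is handed in; nothing more can be done
None
```

The long sleeve is rolled onto the black line and the job is handed in at about 19 s, but the sleeve is still about 1° askew. I pushed it with two open fingertips about 3 mm above mid-height, at 20 mm/s or less and about 5 mm/s at the end. It was never gripped or lifted, and the hand finished about 180 mm above it.

What the last checks showed:
- **Centring:** the sleeve's axis is about 0.5 mm from the line (two edge estimates gave 0.1 and 0.8 mm). Its ends lie about 30 to 50 mm inside the line's ends.
- **Straightness:** the skew is about 1°, the same as at the start, because rolling kept its heading. I did not correct it. The edge fits disagreed, from 0° to 1.1°, because shadows masked parts of the edges.
- **Stillness:** I compared two pictures taken moments apart, with the arm possibly still settling. They differed by up to 26 grey levels in places. I put that down to noise and moving shadows and did not look further, so stillness is not firmly proven.
- **Other things:** the coupling, jar and meter were found within a pixel of where they started. The short sleeve was within about 3 pixels, or 3 mm, which is about as well as the network locates things.
- **Plate touch:** before pushing, I touched the plate lightly with the fingertips (about 9 N) to find their height.

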